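# Set the hold-down stop of a specimen guide with a setting block

## Task

Set the hold-down stop of the blue specimen guide: with the red square-bit driver, screw the stop down (clockwise) onto the steel setting block lying beneath it until the block just drags, nipped by a few newtons and never jammed hard. Then draw the block slowly straight out from under the stop by its black grip, feeling that light drag, until it is clear of the nose but still lies on the bed, and leave the driver standing in its hole in the wooden stand.

Things in the scene. Friction and masses are not known exactly. Their poses are not given: they have to be found in the camera images.
- guide: Fixed blue guide, foot 206x92 mm; origin on the bench below the stop screw's axis, z up, -x the way the block comes out. Steel bed 46 mm wide, top at z=30 mm, x -106 to 43. Rails y +-14.5 to 22 mm, 9 mm high, x -37 to 43 (flared to -49); end fence x=36. Column x 54 to 84; overarm 34 mm wide and 37 mm boss round the axis reach z=97.5 mm.
- screw: Stop screw in the overarm; origin: centre of its socket mouth, z up, x and y along the square socket's sides; turns and sinks with the screw. Head 26 mm square over a 35 mm flange; socket 11.4 mm square, 11 mm deep, flat floor. Clockwise from above lowers it 12 mm a turn, under 2.5 rad needed. Turning takes up to 0.04 N m, and about 0.012 N m more per newton of nip; it stays where left.
- block: Setting block, steel tongue 26 mm wide, 18 mm thick, x -64 to +22 mm in its own frame, about 0.2 kg, in the rails' channel with 1.5 mm play each side; origin on its underside, at the start near below the screw's axis, x along the channel towards the fence. The stop's soft nose, 22 mm wide, hangs 0.8 to 4 mm above it at the start; how far exactly is unknown (worn nose).
- block_grip (a point): Grip point on the block's upright black handle at its front end (axes as the block's). Handle 34 mm along x, 22 mm wide in y, 38 mm high from the bed; this point is 24 mm above the bed, 80 mm to -x of the block's origin. Pinch across y. A right setting drags with about 2 to 8 N of pull; the nose gives about 0.1 mm per newton once it touches.
- driver_grip (a point): Centre of the driver's red four-sided handle, 26x26 mm and 48 mm tall, flats along x and y; z up along the driver. Bit tip 82 mm below this point; handle top 24 mm above. Weighs 0.12 kg. Starts upright in the stand, hung on the collar below the handle.
- driver_tip (a point): Tip of the driver's bit, same axes as the handle. Bit 10 mm square, sides parallel to the handle's, 18 mm long, its last 5 mm stepped down to 6.5 mm; then a 9.6 mm round shank up to a 25 mm collar whose underside is 55 mm above the tip.
- stand_hole (a point): Mouth centre of the driver's round hole, 18 mm wide, right through the wooden tool stand (60x110 mm, 62 mm tall, fixed). Top of the stand at this height; the driver hangs with its tip 55 mm below this point. Axes as the stand's, z up.
- petri: Glass petri dish, 68 mm wide, 14 mm high, origin on its underside. A bystander: leave alone.
- weighing: Glass weighing bottle, 37 mm wide, 51 mm high, origin on its underside. A bystander: leave alone.
- crucible: White crucible, 42 mm wide, 36 mm high, origin on its underside. A bystander: leave alone.

How it is judged (in metres and radians):
On the way, in this order (a step that is already met when the one before it is completed fails the run):
1. with the bit in the screw's socket, the stop screw has been turned down until its nose bears on the block (contact force between screw and block above 1 N and horizontal distance between driver_tip and screw below 0.004 m and z of driver_tip in the frame of screw below -0.005 m), for 0.2 s.
2. the block is drawn along under the nose with a light, definite drag: nose on block 1 to 10 N (contact force between screw and block between 1 and 10 N and x of block in the frame of guide between -0.03 and -0.008 m and linear speed of block above 0.002 m/s), for 0.15 s.
At the end, for the whole second after the job is handed in: The block lies flat at rest on the bed, drawn 34 to 75 mm out from its place under the stop (clear of the nose); the driver stands upright in its hole in the wooden stand, bit down, sunk to its collar (tip within 8 mm of the hole's axis) (x of block in the frame of guide between -0.075 and -0.034 m and z of block in the frame of guide below 0.034 m and angle between block's own z axis and vertical below 0.08 rad and linear speed of block below 0.01 m/s and horizontal distance between driver_tip and stand_hole below 0.008 m and z of driver_tip in the frame of stand_hole below -0.045 m and angle between driver_tip's own z axis and vertical below 0.12 rad); the robot touches nothing.
It fails at once if the nose is pressed on the block with more than 20 N (contact force between screw and block above 20 N).
It fails at once if the petri dish is moved by more than 3 cm (distance of petri from where it was at the start of the episode above 0.03 m).
It fails at once if the weighing bottle is moved by more than 3 cm (distance of weighing from where it was at the start of the episode above 0.03 m).
It fails at once if the crucible is moved by more than 3 cm (distance of crucible from where it was at the start of the episode above 0.03 m).
It also fails if it takes over 72 s, if anything falls off the work surface, if the arm or the gripper's body presses on something with over 40 N, if the wrist force passes 120 N, or if a joint passes its speed limit or range.

## Robot

A 6-joint arm with a two-finger parallel gripper is mounted at the origin on a cart in front of the work surface, level with it; the furniture and walls round the work are solid. World frame = base frame: x ahead of the robot, y to its left, z up, the work surface at z = 0. Lengths are in m, angles in degrees, forces in N, time in s.
With the tool pointing down it reaches from about 0.3 to 1 m from the base axis. Payload 5.1 kg.
Tool frame: the origin (TCP) lies at the very end of the fingers, on their centre line; the grasp point (between the pads) lies 19 mm behind it; z points along the fingers, y is the line along which they close (so a half turn about z gives the same grasp; the last joint's range is limited). The gripper opens to 95 mm and grips with 3 to 60 N. Pads are 20 mm wide; open, the fingers measure 119 mm over their backs; the gripper's body (75 mm by 180 mm) begins 59 mm behind the grasp point.
Start: joints at [58.637, 7.093, 94.555, -0, 78.352, -4.733], TCP at [0.291, 0.581, 0.215] pointing down, gripper open.
Joint ranges: [-149.61, 149.61], [-58.7, 133.49], [1.44, 155.28], [-77.14, 257.14], [18.33, 153.61], [-166.67, 166.67]. Speed limits (degrees/s): [147.25, 147.25, 180, 180, 180, 180].

## Interface

Orientations are given as [roll, pitch, yaw] about the fixed x, y, z axes, in that order (R = Rz(yaw) Ry(pitch) Rx(roll)).
In Python, from plant import readout, optics, ticket gives the robot as it stands.
- The arm moves only by the tool play_rows, never from a script. Its argument "plan" is a list that holds one entry, the list of rows, each a list of 7 numbers: the shift along the tool's x, y, z in cm, then the turn, a rotation vector about the tool's x, y, z in degrees, then the opening, from 0 (shut) to 1 (fully open). A call has exactly 10 rows; each row shifts and turns the commanded pose from where the row before left it, along the tool's axes as they then stand; what a row does not reach is not made up. A row lasts 1/8 s, in which the tool goes at most 62.5 mm and 10.7 degrees, less where a joint would pass 70% of its speed; a pose out of reach is approached as far as the arm can. A call with a gripper value outside its range is refused whole. The fingers move at their own pace and stop on an object; "grip_force" is the grip in N (left out, the last holds). Time passes only in rows, so rows that do not move let the fingers close, or fill a call up. It gives the time, the measured TCP pose, the force, the opening and the grip force at its end, in the units of the state.
- readout.get_obs(): the state, without advancing time (a new reading comes with each control period).
- optics.capture(name): name is "scene" or "top"; returns the picture (420x560x3 uint8, red, green, blue); there is no depth.
- optics.camera_info(name): a dict with "fovy" (degrees; the focal length in pixels is half the picture's height over the tangent of half this angle, whatever the lens; pixels are square), "cx", "cy" (the principal point, pixels), "T" (4x4, takes a point from camera to world coordinates). Camera axes: x right, y up, looking along -z (the intrinsics and any distortion apply to the point x, -y, -z); pixel columns grow to the right and rows downward; lengths in m; the calibration is good to about 2 mm. A picture is of the moment at which its call begins. camera_info takes no time and is no camera call.
- ticket.hand_in(): hands the job in; it is judged then, once.
Trained networks look in the newest picture that a camera, given by its name, has taken for a name from the list of things; names that differ only in an ending like _2 or _b are one class to them, and where a whole thing is asked for, a point or a joint stands for the part that bears it (a point fixed in the world has none). Each returns a list of dicts, best first, with "p" (0 to 1); they miss things now and then, are a little off and sometimes report something else, mostly with a low value. They report only what shows in the picture. A call takes as long as a camera call.
- optics.spot_in(query, camera): "box" ([left, top, right, bottom] in pixels, round what is visible of it).
The state is a dict: "time_s": time; "qpos": joint angles; "qd": joint speeds; "joint_torque": joint torques, N m; "eef_pos": TCP position; "eef_rot": TCP orientation; "wrist_force": force on the tool from outside, world axes, zero at the start; "moment": the same for the moment, N m; "width": finger opening in m; "finger_force": force on a finger pad.
Only numpy, scipy, OpenCV 4.12 (cv2) and the standard library are available. Lean on these libraries where they do the work, as an engineer would, in place of code of your own. Each camera call takes 0.05 s, during which the arm holds its last target. There are 200 camera calls.

## Working session

There is one attempt and no reset: what is moved stays moved. The work goes in short steps, Python scripts to look and compute and a tool call to move; the robot and the scene stay as the last step left them, time stands still between calls to the robot, and variables do not carry over. Pictures are saved under pics/ and viewed, at most 11 in all, crops included, and the job is handed in when it is done.

Besides the shell and the picture viewer there is one more tool, called by a JSON object that holds its "op" and its "data". play_rows: Moves the arm, as the interface text tells. Its arguments: {"type":"object","properties":{"plan":{"type":"array"},"grip_force":{"type":"number"}},"required":["plan"]}

```bash
mkdir -p pics; ls
python3 - <<'E'
from plant import readout, optics
import cv2, json, numpy as np
print(readout.get_obs())
for c in ["scene","top"]:
    im=optics.capture(c); cv2.imwrite(f"pics/{c}0.png",im[:,:,::-1])
    i=optics.camera_info(c); print(c,{k:(np.round(v,4).tolist() if k=="T" else v) for k,v in i.items()})
    for q in ["guide","screw","block","block_grip","driver_grip","driver_tip","stand_hole","petri","weighing","crucible"]:
        r=optics.spot_in(q,c); print(q,[(np.round(d["box"],1).tolist(),round(d["p"],2)) for d in r[:2]])
E
```

```text
pics
{'time_s': 0.0, 'qpos': array([ 5.86367332e+01,  7.13324797e+00,  9.46323931e+01, -1.56917947e-03,
        7.83516590e+01, -4.73338590e+00]), 'qd': array([ 0.06685652, -0.04228714,  0.00437862, -0.07997925, -0.03097454,
        0.00175777]), 'joint_torque': array([-1.15301932e-04, -4.17607892e+01, -3.59926486e+01,  7.75235100e-02,
        4.93600429e-02, -1.89170933e-04]), 'eef_pos': array([0.291057  , 0.58048637, 0.21340727]), 'eef_rot': array([-1.79882973e+02, -8.14853046e-03,  1.53370429e+02]), 'wrist_force': array([-0.72422615, -0.160808  ,  0.39076672]), 'moment': array([-0.04215743,  0.02511817, -0.01465964]), 'finger_force': 0.0, 'width': 0.09494668805691832}
scene {'fovy': 55.854334164552014, 'cx': 284.91858656625783, 'cy': 210.9783603021761, 'T': [[0.6677, 0.5284, -0.5244, 0.0914], [-0.7444, 0.4675, -0.4768, -0.6073], [-0.0068, 0.7087, 0.7055, 0.7599], [0.0, 0.0, 0.0, 1.0]]}
guide [([244.2, 194.6, 329.8, 270.4], 0.78), ([356.9, 244.9, 373.0, 261.8], 0.3)]
screw [([281.8, 200.4, 297.5, 226.4], 0.78)]
block [([254.3, 222.0, 297.6, 250.1], 0.65)]
block_grip [([254.5, 220.9
[... 498 characters left out ...]
7306030459776, 'T': [[-0.0112, 0.9962, -0.0864, 0.5198], [-0.9999, -0.0103, 0.0101, -0.1482], [0.0092, 0.0865, 0.9962, 0.9789], [0.0, 0.0, 0.0, 1.0]]}
guide [([259.1, 170.5, 304.7, 261.6], 0.9)]
screw [([275.0, 199.2, 291.1, 215.2], 0.77)]
block [([274.2, 218.6, 291.0, 255.6], 0.58)]
block_grip [([276.8, 217.8, 289.4, 254.7], 0.97)]
driver_grip [([376.8, 236.9, 395.6, 252.1], 0.7)]
driver_tip [([378.5, 232.1, 393.8, 251.8], 0.55)]
stand_hole [([359.4, 229.3, 418.3, 259.6], 0.7), ([274.5, 217.8, 289.1, 257.1], 0.22)]
petri [([167.2, 233.5, 196.5, 265.8], 0.89), ([359.0, 224.6, 419.2, 261.7], 0.74)]
weighing [([346.5, 171.9, 370.8, 188.3], 0.81)]
crucible [([183.0, 194.6, 199.4, 211.9], 0.66)]
```

Run:
```python
import cv2
a=cv2.imread("pics/top0.png")[150:280,160:430]; cv2.imwrite("pics/t1.png",cv2.resize(a,(800,385),interpolation=cv2.INTER_CUBIC))
a=cv2.imread("pics/scene0.png")[170:345,175:400]; cv2.imwrite("pics/s1.png",cv2.resize(a,(771,600),interpolation=cv2.INTER_CUBIC))
```

```text
(no output)
```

View pics/t1.png

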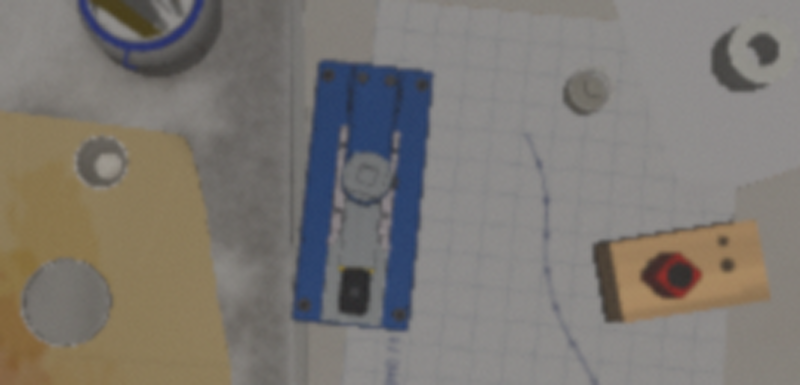

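View pics/s1.png

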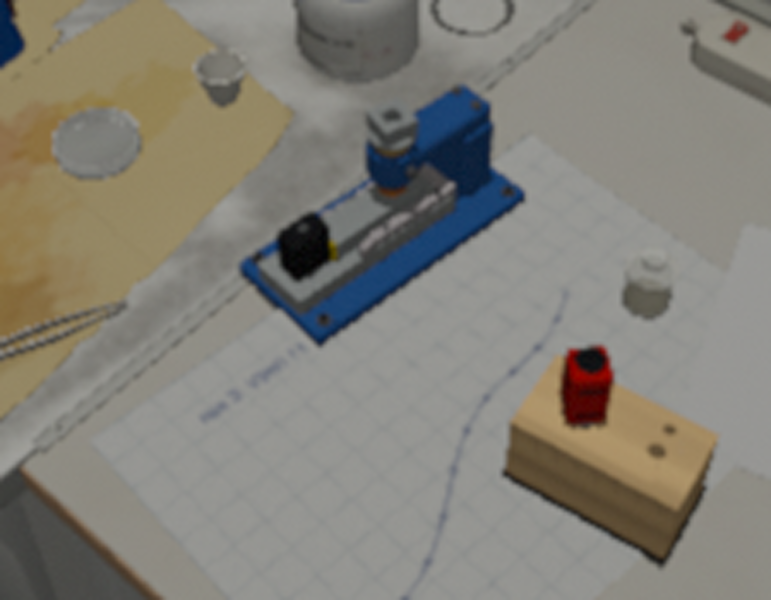

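```bash
cat > h.py <<'E'
import numpy as np, cv2
from plant import readout, optics
def cam(n):
    i=optics.camera_info(n); f=210/np.tan(np.radians(i["fovy"]/2)); return f,i["cx"],i["cy"],np.array(i["T"])
C={n:cam(n) for n in("top","scene")}
def proj(n,P):
    f,cx,cy,T=C[n]; p=(np.atleast_2d(P)-T[:3,3])@T[:3,:3]
    return np.c_[cx+f*p[:,0]/-p[:,2], cy+f*p[:,1]/p[:,2]]
def ray(n,uv):
    f,cx,cy,T=C[n]; return T[:3,3],T[:3,:3]@np.array([(uv[0]-cx)/f,-(uv[1]-cy)/f,-1])
def onz(n,uv,z):
    o,d=ray(n,uv); return o+d*(z-o[2])/d[2]
def tri(a,b):
    (o1,d1),(o2,d2)=ray("top",a),ray("scene",b)
    s=np.linalg.lstsq(np.c_[d1,-d2],o2-o1,rcond=None)[0]
    return (o1+d1*s[0]+o2+d2*s[1])/2, np.linalg.norm(o1+d1*s[0]-o2-d2*s[1])
E
python3 - <<'E'
from h import *
from scipy.optimize import least_squares
t=lambda p:np.array([160+p[0]*270/800,150+p[1]*130/385])-.0
s=lambda p:np.array([175+p[0]*225/771,170+p[1]*175/600])
print("screw top",tri(t((367,175)),s((391,116))))
print("driver top",tri(t((681,275)),s((592,360))))
print("block handle top",tri(t((355,288)),s((304,228))))
# guide fit
H=np.array([[-1,-1],[-1,1],[1,1],[1,-1]])*[.103,.046]
top=[t(p) for p in((408,330),(293,320),(320,62),(432,72))]; sc=[s(p) for p in((320,342),(243,268),(524,190))]
def pts(v):
    c,q=np.cos(v[2]),np.sin(v[2]); P=H@np.array([[c,q],[-q,c]])+v[:2]; return np.c_[P,np.full(4,v[3])]
def res(v):
    P=pts(v); return np.r_[(proj("top",P)-top).ravel(),(proj("scene",P[[0,1,3]])-sc).ravel()]
r=least_squares(res,[.52,-.15,-.08,.01]); print("foot centre,yaw,z",r.x,np.degrees(r.x[2]),np.round(r.fun,1))
# composite
out=[]
for n,f,cs in(("top","pics/top0.png",[(283,207),(388,243)]),("scene","pics/scene0.png",[(289,208),(346,282)])):
    im=cv2.imread(f); row=[]
    for x,y in cs:
        a=im[y-14:y+14,x-18:x+18]; row.append(cv2.resize(a,(390,297),interpolation=cv2.INTER_CUBIC))
    out.append(np.hstack(row))
o=np.vstack(out); cv2.imwrite("pics/c1.png",cv2.convertScaleAbs(o,alpha=1.6)); print(o.shape)
E
```

```text
screw top (array([ 0.59053442, -0.16748027,  0.12123111]), np.float64(0.001000373377218144))
driver top (array([ 0.51934482, -0.38501745,  0.11524367]), np.float64(0.00025662329722625293))
block handle top (array([ 0.51190547, -0.15863696,  0.06663827]), np.float64(0.0019149439655021965))
foot centre,yaw,z [ 0.5851718  -0.16709287 -0.10144722  0.00953953] -5.812497552122542 [ 0.8  0.5 -0.3  0.3 -1.1 -1.   0.3 -0.8  0.2  0.4 -1.7 -0.3  1.3  0.9]
(594, 780, 3)
```

View pics/c1.png

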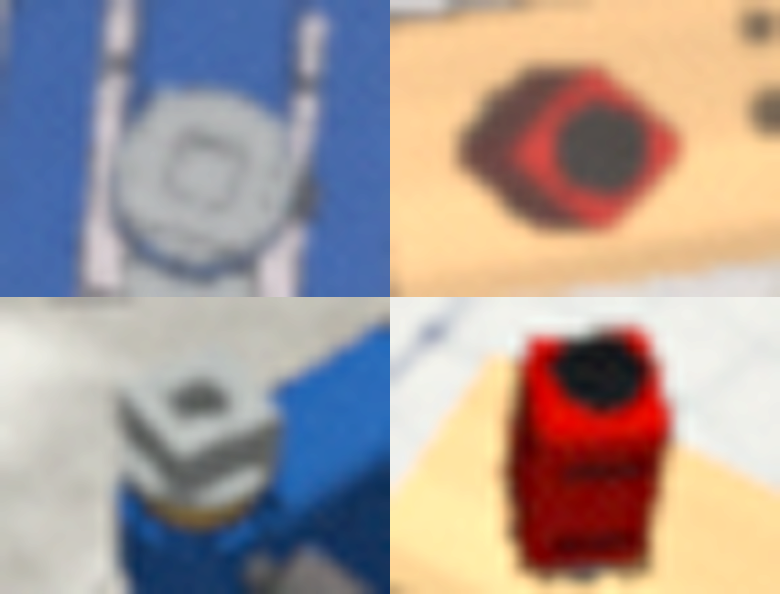

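{"op": "play_rows", "data": {"plan": [[[-3.9,-4.6,0,0,0,0,1],[-3.9,-4.6,0,0,0,0,1],[-3.9,-4.6,0,0,0,0,1],[-3.9,-4.6,0,0,0,0,1],[-3.9,-4.6,0,0,0,0,1],[-3.9,-4.6,0,0,0,0,1],[-3.9,-4.6,0,0,0,0,1],[-3.9,-4.6,0,0,0,0,1],[-3.9,-4.6,0,0,0,0,1],[-3.9,-4.6,0,0,0,0,1]]], "grip_force": 30}}

```text
time_s: 2.35
eef_pos: [0.434, -0.007, 0.2152]
eef_rot: [180.0, 0.1, 153.4]
wrist_force: [0.8, -0.4, -0.2]
width: 0.0957
finger_force: 0.0
```

```bash
cat >> h.py <<'E'
def st():
    o=readout.get_obs(); print("t%.2f"%o["time_s"],"pos",np.round(o["eef_pos"],4),"rot",np.round(o["eef_rot"],2),"F",np.round(o["wrist_force"],2),"M",np.round(o["moment"],3),"w%.4f"%o["width"],"ff%.1f"%o["finger_force"],"q",np.round(o["qpos"],1)); return o
def to(x,y,z,yaw=None):
    """shift in cm in current tool frame to world target TCP; yaw turn about tool z"""
    from scipy.spatial.transform import Rotation as R
    o=readout.get_obs(); M=R.from_euler("xyz",o["eef_rot"],degrees=True).as_matrix()
    d=M.T@(np.array([x,y,z])-o["eef_pos"])*100; print("shift cm",np.round(d,2),"turn",None if yaw is None else round((o["eef_rot"][2]-yaw+180)%360-180,2))
E
python3 - <<'E'
from h import *
from scipy.optimize import least_squares
st(); to(.519,-.385,.2,135.5)
# head square fit from composite pixels (scene)
cc=lambda p:np.array([289-18+p[0]*36/390,208-14+(p[1]-297)*28/297])
pix=np.array([cc(p) for p in((120,395),(185,455),(280,410))])
tp=np.array([[283-18+x*36/390,207-14+y*28/297] for x,y in((182,130),(248,140),(235,205),(170,195))])
H=np.array([[1,1],[-1,1],[-1,-1],[1,-1]])
def sq(v,h):
    c,s=np.cos(v[2]),np.sin(v[2]); return np.c_[H*h@np.array([[c,s],[-s,c]])+v[:2],np.full(4,v[3])]
def res(v): 
    a=proj("scene",sq(v,.013))[[1,2,3]]; b=proj("top",sq(v,.0057))[[0,3,2,1]]
    b=proj("top",sq(v,.0057))[[1-1,3,2,1]]
    return np.r_[(a-pix).ravel(),(b.mean(0)-tp.mean(0))]
r=least_squares(res,[.59,-.167,-.15,.12]);print(r.x,np.degrees(r.x[2]),np.round(r.fun,1))
print("socket top",[np.round(onz("top",p,.12),4).tolist() for p in tp])
E
```

```text
t2.35 pos [ 0.434  -0.007   0.2152] rot [1.7996e+02 9.0000e-02 1.5336e+02] F [ 0.76 -0.44 -0.24] M [ 0.004 -0.03  -0.025] w0.0957 ff0.0 q [ -8.  -22.  120.7   0.   81.1 -71.4]
shift cm [-24.54 -29.98   1.53] turn 17.86
[ 0.590908   -0.168026   -0.23497285  0.12146941] -13.462952757524999 [-0.2 -0.4  0.2  0.3  0.6  0.1 -0.3  0.3]
socket top [[0.599, -0.1637, 0.12], [0.5969, -0.1762, 0.12], [0.5843, -0.1736, 0.12], [0.5863, -0.1613, 0.12]]
```

{"op": "play_rows", "data": {"plan": [[[-3.5,-4.3,0.6,0,0,0,1],[-3.5,-4.3,0.6,0,0,0,1],[-3.5,-4.3,0.6,0,0,0,1],[-3.5,-4.3,0.6,0,0,0,1],[-3.5,-4.3,0.6,0,0,0,1],[-3.5,-4.3,0.6,0,0,0,1],[-3.5,-4.2,0.6,0,0,0,1],[0,0,1,0,0,9,1],[0,0,1,0,0,9,1],[0,0,0,0,0,0,1]]]}}

```text
time_s: 3.6
eef_pos: [0.5178, -0.3827, 0.1514]
eef_rot: [-180.0, -0.1, 135.5]
wrist_force: [0.8, -0.4, 0.9]
width: 0.0952
finger_force: 0.0
```

Run:
```python
from h import *
st(); to(.519,-.385,.071,135.5)
im=optics.capture("scene"); f=proj("scene",[[.519,-.385,.11]])[0].astype(int); print(f)
a=im[f[1]-60:f[1]+40,f[0]-65:f[0]+65,::-1]; cv2.imwrite("pics/s2.png",cv2.resize(a,(780,600),interpolation=cv2.INTER_CUBIC))
```

```text
t3.60 pos [ 0.5178 -0.3827  0.1514] rot [-1.7999e+02 -1.3000e-01  1.3546e+02] F [ 0.8  -0.36  0.87] M [-0.041  0.024 -0.049] w0.0952 ff0.0 q [-41.2   9.   98.6  -0.   72.5 -86.7]
shift cm [-0.27 -0.07  8.04] turn -0.04
[347 276]
```

View pics/s2.png

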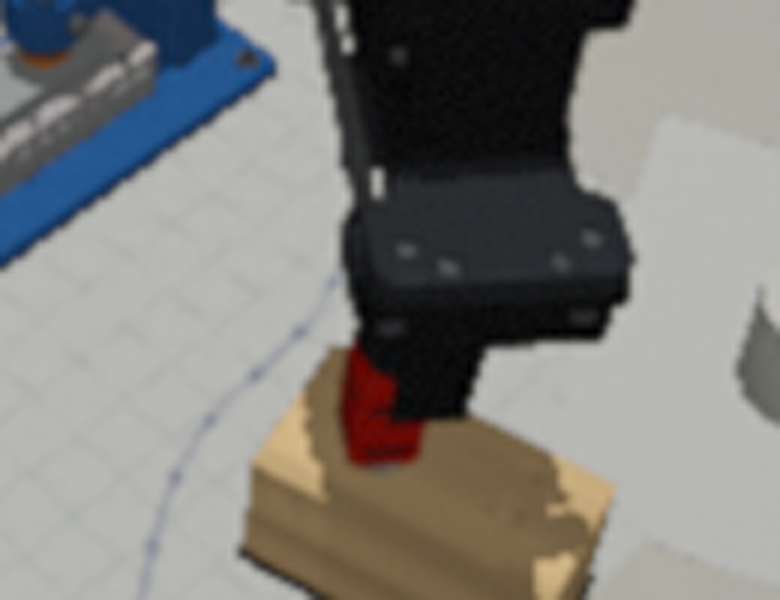

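Run:
```python
from h import *
d=np.array([.701,.713,0]);c=np.array([.5178,-.3827,.1514])
print(proj("scene",[c-d*.0475,c-d*.0595]), "img 347-360.. mid 353.8,286")
# handle bottom centre expectations
print(proj("scene",[[.519,-.385,.065]]+[[.519,-.385,.065]-d*.013]), "img", 282+382/6, 216+463/6)
```

```text
[[352.9082566  284.28500188]
 [354.1276244  289.81222065]] img 347-360.. mid 353.8,286
[[345.17069798 289.51635607]
 [346.25189361 294.87422229]] img 345.6666666666667 293.1666666666667
```

{"op": "play_rows", "data": {"plan": [[[-0.2,0,2.4,0,0,0,1],[0,0,2.4,0,0,0,1],[0,0,1.6,0,0,0,1],[0,0,1.6,0,0,0,1],[0,0,0,0,0,0,0.6],[0,0,0,0,0,0,0.2],[0,0,0,0,0,0,0.1],[0,0,0,0,0,0,0.1],[0,0,0,0,0,0,0.1],[0,0,0,0,0,0,0.1]]]}}

```text
time_s: 4.9
eef_pos: [0.5198, -0.3844, 0.0728]
eef_rot: [180.0, 0.0, 135.4]
wrist_force: [-0.4, 0.0, -0.2]
width: 0.0404
finger_force: 0.0
```

Run:
```python
from h import *
st()
```

```text
t4.90 pos [ 0.5198 -0.3844  0.0728] rot [1.8000e+02 1.0000e-02 1.3537e+02] F [-0.35  0.02 -0.2 ] M [-0.056 -0.007 -0.021] w0.0404 ff0.0 q [-41.2  13.6 101.4  -0.   65.  -86.6]
```

Fingers still closing; continue, then lift (bit tip must clear 62 mm plus, and later 121 mm).

{"op": "play_rows", "data": {"plan": [[[0,0,0,0,0,0,0.1],[0,0,0,0,0,0,0.1],[0,0,0,0,0,0,0.1],[0,0,0,0,0,0,0.1],[0,0,-1,0,0,0,0.1],[0,0,-2,0,0,0,0.1],[0,0,-3,0,0,0,0.1],[0,0,-4,0,0,0,0.1],[0,0,-4,0,0,0,0.1],[0,0,0,0,0,0,0.1]]]}}

```text
time_s: 6.15
eef_pos: [0.5219, -0.3863, 0.2197]
eef_rot: [180.0, 0.6, 135.4]
wrist_force: [0.4, 0.5, -0.7]
width: 0.0261
finger_force: 30.0
```

Run:
```python
from h import *
st(); to(.5907,-.1677,.225,169)
print(proj("scene",[[.5195,-.3845,.0728+.14-.063]]))
im=optics.capture("scene"); cv2.imwrite("pics/s3f.png",im[:,:,::-1]); optics.capture("top")
for c in("scene","top"):
  for q in("driver_tip","driver_grip"): print(c,q,[(np.round(d["box"],1).tolist(),round(d["p"],2)) for d in optics.spot_in(q,c)[:2]])
f=[346,250]
a=im[f[1]-40:f[1]+60,f[0]-65:f[0]+65,::-1]; cv2.imwrite("pics/s3.png",cv2.resize(a,(780,600),interpolation=cv2.INTER_CUBIC))
```

```text
t6.15 pos [ 0.5219 -0.3863  0.2197] rot [179.97   0.62 135.37] F [ 0.38  0.51 -0.68] M [-0.038  0.02  -0.007] w0.0261 ff30.0 q [-41.2   6.4  94.8  -0.   78.2 -86.6]
shift cm [10.45 20.39 -0.63] turn -33.63
[[349.5460106 264.098601 ]]
scene driver_tip []
scene driver_grip [([348.7, 246.5, 356.4, 261.4], 0.5)]
top driver_tip [([275.1, 217.3, 288.4, 253.9], 0.52)]
top driver_grip []
```

View pics/s3.png

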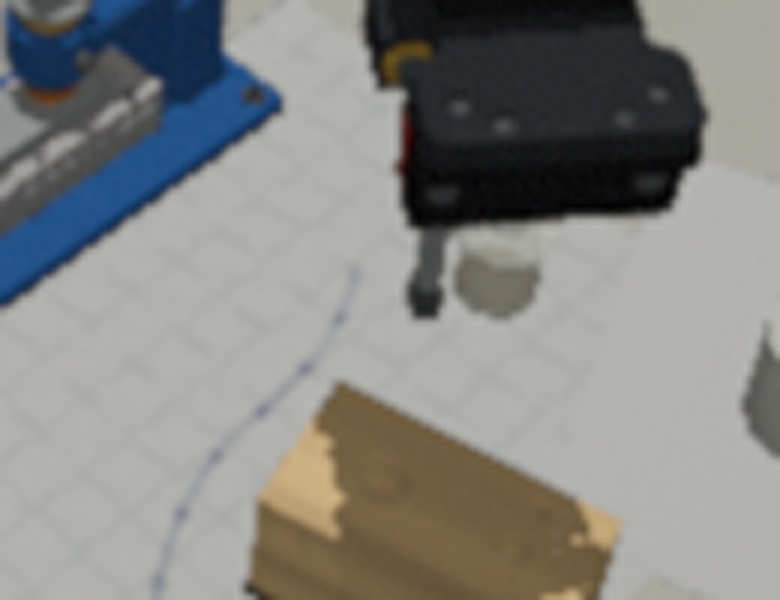

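{"op": "play_rows", "data": {"plan": [[[1.0,2.0,0,0,0,0,0.1],[2.1,4.1,0,0,0,0,0.1],[2.1,4.1,0,0,0,0,0.1],[2.1,4.1,0,0,0,0,0.1],[2.1,4.1,0,0,0,0,0.1],[1.0,2.0,0,0,0,-6,0.1],[0,0,0,0,0,-9,0.1],[0,0,0,0,0,-9,0.1],[0,0,0,0,0,-9.6,0.1],[0,0,0,0,0,0,0.1]]]}}

```text
time_s: 7.7
eef_pos: [0.5889, -0.1649, 0.212]
eef_rot: [180.0, -0.1, 168.9]
wrist_force: [-0.8, -0.4, -1.4]
width: 0.0259
finger_force: 30.0
```

Run:
```python
from h import *
print("tip@lift", proj("scene",[[.5219,-.3863,.154],[.5205,-.385,.148]]),"seen 351.7 261.7")
st(); optics.capture("scene");o=st()
im=optics.capture("scene"); cv2.imwrite("pics/s4f.png",im[:,:,::-1])
to(.5907,-.1677,.216,169)
p=o["eef_pos"]-[0,0,.0658]; print(p,proj("scene",[p,[.5907,-.1677,.121]]))
f=[289,200]
a=im[f[1]-30:f[1]+30,f[0]-40:f[0]+40,::-1]; cv2.imwrite("pics/s4.png",cv2.resize(a,(800,600),interpolation=cv2.INTER_CUBIC))
```

```text
tip@lift [[351.28604615 262.50072362]
 [349.96069707 264.49978391]] seen 351.7 261.7
t7.70 pos [ 0.5889 -0.1649  0.212 ] rot [ 1.7997e+02 -6.0000e-02  1.6891e+02] F [-0.83 -0.45 -1.45] M [-0.026  0.015 -0.021] w0.0259 ff30.0 q [-20.7   2.4  99.8   0.   77.9 -99.6]
t7.75 pos [ 0.5889 -0.1651  0.2122] rot [ 1.7997e+02 -5.0000e-02  1.6885e+02] F [ 0.3  -0.87 -1.1 ] M [ 0.03   0.055 -0.004] w0.0259 ff30.0 q [-20.7   2.4  99.8   0.   77.9 -99.5]
shift cm [-0.22 -0.2  -0.38] turn -0.15
[ 0.58889728 -0.16511053  0.14635862] [[288.07742369 195.76740023]
 [289.4365891  203.88916038]]
```

View pics/s4.png

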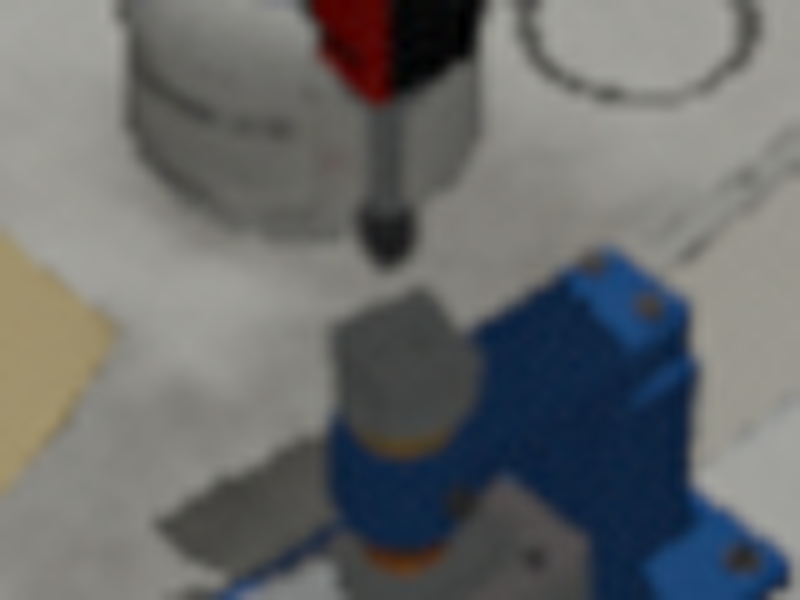

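{"op": "play_rows", "data": {"plan": [[[-0.22,-0.24,0,0,0,0,0.1],[0,0,0.8,0,0,0,0.1],[0,0,0.8,0,0,0,0.1],[0,0,0.5,0,0,0,0.1],[0,0,0.2,0,0,0,0.1],[0,0,0.2,0,0,0,0.1],[0,0,0.2,0,0,0,0.1],[0,0,0.1,0,0,0,0.1],[0,0,0,0,0,0,0.1],[0,0,0,0,0,0,0.1]]]}}

```text
time_s: 9.05
eef_pos: [0.591, -0.1689, 0.1853]
eef_rot: [180.0, 0.0, 169.0]
wrist_force: [-0.9, 0.8, 2.2]
width: 0.0254
finger_force: 30.0
```

Run:
```python
from h import *
st();to(.5907,-.1677,.1758)
```

```text
t9.05 pos [ 0.591  -0.1689  0.1853] rot [1.8000e+02 5.0000e-02 1.6897e+02] F [-0.92  0.85  2.18] M [0.202 0.099 0.025] w0.0254 ff30.0 q [-21.    3.8 100.9   0.   75.2 -99.9]
shift cm [0.06 0.11 0.95] turn None
```

{"op": "play_rows", "data": {"plan": [[[0,0,-0.2,0,0,0,0.1],[0.04,0.12,0,0,0,0,0.1],[0,0,0,0,0,0,0.1],[0,0,0.1,0,0,0,0.1],[0,0,0.1,0,0,0,0.1],[0,0,0.1,0,0,0,0.1],[0,0,0.1,0,0,0,0.1],[0,0,0.1,0,0,0,0.1],[0,0,0,0,0,0,0.1],[0,0,0,0,0,0,0.1]]]}}

```text
time_s: 10.3
eef_pos: [0.5909, -0.1677, 0.1827]
eef_rot: [-180.0, 0.1, 169.0]
wrist_force: [-1.8, 1.3, 4.2]
width: 0.0259
finger_force: 30.0
```

Run:
```python
from h import *
st();to(.5907,-.1677,.1758)
```

```text
t10.30 pos [ 0.5909 -0.1677  0.1827] rot [-1.8000e+02  6.0000e-02  1.6897e+02] F [-1.8   1.34  4.23] M [ 0.327  0.349 -0.022] w0.0259 ff30.0 q [-20.9   3.9 101.2   0.   74.9 -99.8]
shift cm [ 0.02 -0.    0.69] turn None
```

{"op": "play_rows", "data": {"plan": [[[0.05,0.04,-0.05,0,0,0,0.1],[0.05,0.04,0,0,0,0,0.1],[0,0,0,0,0,0,0.1],[0,0,0.1,0,0,0,0.1],[0,0,0.1,0,0,0,0.1],[0,0,0.1,0,0,0,0.1],[0,0,0,0,0,0,0.1],[0,0,0,0,0,0,0.1],[0,0,0,0,0,0,0.1],[0,0,0,0,0,0,0.1]]]}}

```text
time_s: 11.55
eef_pos: [0.5908, -0.1674, 0.182]
eef_rot: [-179.9, 0.2, 169.0]
wrist_force: [-0.3, -1.4, 11.1]
width: 0.0259
finger_force: 30.0
```

Run:
```python
from h import *
st();to(.5907,-.1677,.1758)
```

```text
t11.55 pos [ 0.5908 -0.1674  0.182 ] rot [-179.93    0.18  168.97] F [-0.27 -1.44 11.09] M [-0.242  0.238  0.056] w0.0259 ff30.0 q [-20.8   3.8 101.3  -0.   74.7 -99.8]
shift cm [ 0.   -0.03  0.62] turn None
```

{"op": "play_rows", "data": {"plan": [[[0,0,-0.12,0,0,0,0.1],[0.08,0,0,0,0,0,0.1],[-0.023,0.057,0,0,0,0,0.1],[-0.057,0.023,0,0,0,0,0.1],[-0.057,-0.023,0,0,0,0,0.1],[-0.023,-0.057,0,0,0,0,0.1],[0.023,-0.057,0,0,0,0,0.1],[0.057,-0.023,0,0,0,0,0.1],[0.057,0.023,0,0,0,0,0.1],[-0.057,0.057,0,0,0,0,0.1]]]}}

```text
time_s: 12.8
eef_pos: [0.5907, -0.1674, 0.1824]
eef_rot: [-179.9, 0.2, 169.0]
wrist_force: [0.2, -2.5, 9.8]
width: 0.026
finger_force: 30.0
```

Run:
```python
from h import *
st();to(.5907,-.1677,.1758)
```

```text
t12.80 pos [ 0.5907 -0.1674  0.1824] rot [-1.7992e+02  1.7000e-01  1.6897e+02] F [ 0.22 -2.47  9.84] M [-0.426  0.133  0.057] w0.0260 ff30.0 q [-20.8   3.8 101.3  -0.   74.8 -99.8]
shift cm [-0.   -0.03  0.66] turn None
```

Run:
```python
from h import *
from scipy.optimize import least_squares
H=np.array([[1,1],[-1,1],[-1,-1],[1,-1]])
def sq(v,h,z):
    c,s=np.cos(v[2]),np.sin(v[2]); return np.c_[H*h@np.array([[c,s],[-s,c]])+v[:2],np.full(4,z)]
p4=np.array([[249+x/10,170+y/10] for x,y in((425,290),(333,325),(480,355))])
for z in(.117,.119,.121,.123):
    r=least_squares(lambda v:(proj("scene",sq(v,.013,z))[[0,1,3]]-p4).ravel(),[.59,-.167,-.2]); print(z,r.x[:2],np.degrees(r.x[2]),np.round(r.fun,2))
im=optics.capture("scene"); cv2.imwrite("pics/s5f.png",im[:,:,::-1])
a=cv2.resize(im[180:234,253:325,::-1],(792,594),interpolation=cv2.INTER_CUBIC); cv2.imwrite("pics/s5.png",cv2.convertScaleAbs(a,alpha=1.7))
```

```text
0.117 [ 0.59358924 -0.16548615] -19.40992483954874 [ 0.16 -0.12 -0.28  0.06  0.13  0.04]
0.119 [ 0.59201016 -0.16686498] -19.431674937667694 [ 0.16 -0.13 -0.31  0.06  0.15  0.05]
0.121 [ 0.59043108 -0.16824377] -19.453618391855798 [ 0.17 -0.14 -0.33  0.06  0.17  0.07]
0.123 [ 0.588852   -0.16962254] -19.475759295296644 [ 0.17 -0.15 -0.36  0.06  0.19  0.08]
```

View pics/s5.png

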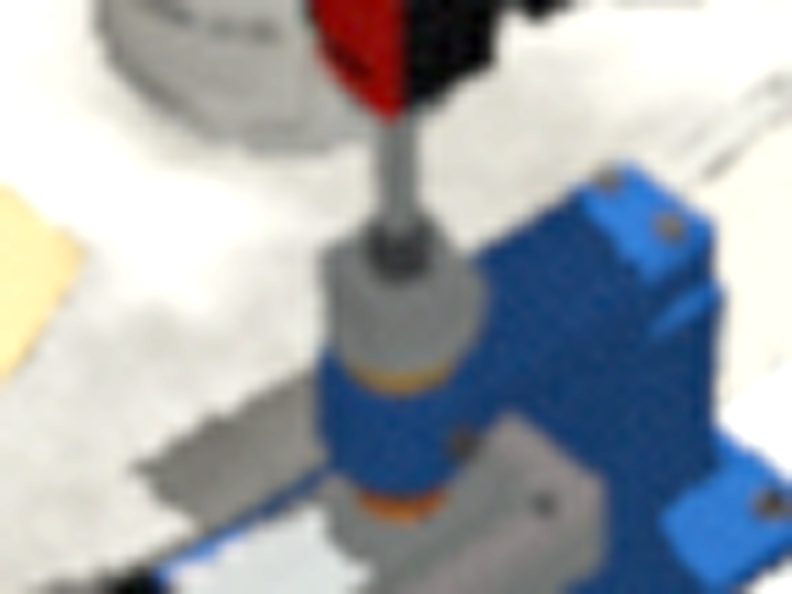

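{"op": "play_rows", "data": {"plan": [[[0,0,0,0,0,2,0.1],[0.04,0,0,0,0,1,0.1],[-0.04,0.04,0,0,0,1,0.1],[-0.04,-0.04,0,0,0,1,0.1],[0.04,-0.04,0,0,0,1,0.1],[0.04,0.04,0,0,0,1,0.1],[-0.04,0.04,0,0,0,1,0.1],[-0.04,-0.04,0,0,0,1,0.1],[0.04,-0.04,0,0,0,1,0.1],[0,0.04,0,0,0,0,0.1]]]}}

```text
time_s: 14.1
eef_pos: [0.5906, -0.1674, 0.1822]
eef_rot: [-180.0, 0.2, 159.0]
wrist_force: [0.1, -1.6, 8.0]
width: 0.0262
finger_force: 30.0
```

Run:
```python
from h import *
st()
```

```text
t14.10 pos [ 0.5906 -0.1674  0.1822] rot [-1.7995e+02  1.6000e-01  1.5896e+02] F [ 0.07 -1.58  7.96] M [-0.471  0.021 -0.014] w0.0262 ff30.0 q [-20.8   3.8 101.3  -0.   74.8 -89.8]
```

{"op": "play_rows", "data": {"plan": [[[0,0,0,0,0,2,0.1],[0,0,0,0,0,2,0.1],[0,0,0,0,0,2,0.1],[0,0,0,0,0,2,0.1],[0,0,0,0,0,2,0.1],[0,0,0,0,0,2,0.1],[0,0,0,0,0,2,0.1],[0,0,0,0,0,2,0.1],[0,0,0,0,0,2,0.1],[0,0,0,0,0,2,0.1]]]}}

```text
time_s: 15.35
eef_pos: [0.5903, -0.1672, 0.1817]
eef_rot: [180.0, 0.1, 138.9]
wrist_force: [0.5, -1.1, 7.1]
width: 0.0259
finger_force: 30.0
```

Run:
```python
from h import *
st()
im=optics.capture("scene"); cv2.imwrite("pics/s6f.png",im[:,:,::-1])
b=cv2.imread("pics/s5f.png"); 
t=np.hstack([cv2.convertScaleAbs(cv2.resize(i[190:226,268:308],(400,360),interpolation=cv2.INTER_CUBIC),alpha=2) for i in(b,im[:,:,::-1])]); cv2.imwrite("pics/s6.png",t)
for _ in range(3): st()
```

```text
t15.35 pos [ 0.5903 -0.1672  0.1817] rot [1.7999e+02 1.1000e-01 1.3890e+02] F [ 0.46 -1.1   7.14] M [-0.345 -0.031  0.043] w0.0259 ff30.0 q [-20.8   3.8 101.3  -0.   74.8 -69.7]
t15.40 pos [ 0.5903 -0.1672  0.1817] rot [1.7999e+02 1.1000e-01 1.3885e+02] F [ 0.04 -1.34  7.53] M [-0.311  0.003  0.031] w0.0256 ff30.0 q [-20.8   3.8 101.3  -0.   74.8 -69.7]
t15.40 pos [ 0.5903 -0.1672  0.1817] rot [1.7999e+02 1.1000e-01 1.3885e+02] F [ 0.04 -1.34  7.53] M [-0.311  0.003  0.031] w0.0256 ff30.0 q [-20.8   3.8 101.3  -0.   74.8 -69.7]
t15.40 pos [ 0.5903 -0.1672  0.1817] rot [1.7999e+02 1.1000e-01 1.3885e+02] F [ 0.04 -1.34  7.53] M [-0.311  0.003  0.031] w0.0256 ff30.0 q [-20.8   3.8 101.3  -0.   74.8 -69.7]
```

View pics/s6.png

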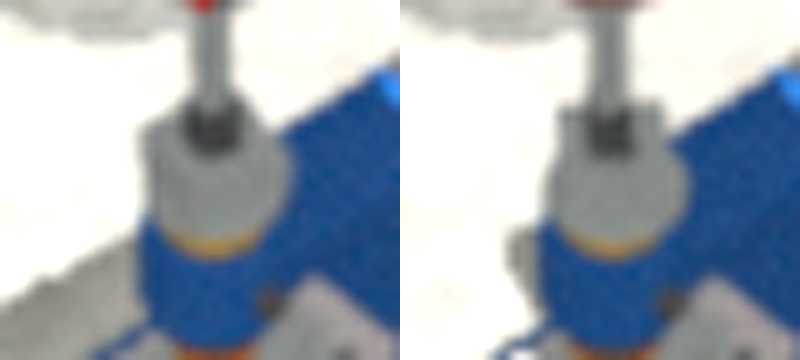

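{"op": "play_rows", "data": {"plan": [[[0,0,-0.06,0,0,1.5,0.1],[0,0,0,0,0,1.5,0.1],[0,0,0,0,0,1.5,0.1],[0,0,0,0,0,1.5,0.1],[0,0,0,0,0,1.5,0.1],[0,0,0,0,0,1.5,0.1],[0,0,0,0,0,1.5,0.1],[0,0,0,0,0,1.5,0.1],[0,0,0,0,0,1.5,0.1],[0,0,0,0,0,1.5,0.1]]]}}

```text
time_s: 16.65
eef_pos: [0.59, -0.1669, 0.1816]
eef_rot: [180.0, 0.0, 123.9]
wrist_force: [-0.1, -0.4, 5.2]
width: 0.0259
finger_force: 30.0
```

```bash
cat >> h.py <<'E'
def avg(n=6):
    A=[]
    for k in range(n):
        o=readout.get_obs(); A.append(np.r_[o["wrist_force"],o["moment"]])
        if k<n-1: optics.capture("top")
    A=np.array(A); print("first",np.round(A[0],3),"mean",np.round(A.mean(0),3),"sd",np.round(A.std(0),3)); print("Mz",np.round(A[:,5],3))
E
python3 - <<'E'
from h import *
st();avg(8)
E
```

```text
t16.65 pos [ 0.59   -0.1669  0.1816] rot [1.7999e+02 4.0000e-02 1.2392e+02] F [-0.12 -0.36  5.24] M [-0.322 -0.043  0.065] w0.0259 ff30.0 q [-20.8   3.8 101.3  -0.   74.8 -54.7]
first [-0.115 -0.357  5.241 -0.322 -0.043  0.065] mean [ 0.62  -1.206  5.421 -0.28  -0.041  0.012] sd [0.353 0.386 0.497 0.025 0.028 0.03 ]
Mz [ 0.065  0.001 -0.006 -0.001  0.042  0.029 -0.039  0.005]
```

{"op": "play_rows", "data": {"plan": [[[0,0,0,0,0,1.5,0.1],[0,0,0,0,0,1.5,0.1],[0,0,0,0,0,1.5,0.1],[0,0,0,0,0,1.5,0.1],[0,0,0,0,0,1.5,0.1],[0,0,0,0,0,1.5,0.1],[0,0,0,0,0,1.5,0.1],[0,0,0,0,0,1.5,0.1],[0,0,0,0,0,1.5,0.1],[0,0,0,0,0,1.5,0.1]]]}}

```text
time_s: 18.25
eef_pos: [0.59, -0.1668, 0.1813]
eef_rot: [180.0, 0.0, 108.9]
wrist_force: [1.5, -1.2, 5.2]
width: 0.026
finger_force: 30.0
```

Run:
```python
from h import *
st();avg(8)
```

```text
t18.25 pos [ 0.59   -0.1668  0.1813] rot [1.7997e+02 3.0000e-02 1.0889e+02] F [ 1.46 -1.16  5.18] M [-0.339 -0.221  0.034] w0.0260 ff30.0 q [-20.8   3.8 101.4  -0.   74.8 -39.7]
first [ 1.464 -1.162  5.181 -0.339 -0.221  0.034] mean [ 1.232 -0.977  5.003 -0.298 -0.237  0.027] sd [0.565 0.356 0.345 0.026 0.018 0.024]
Mz [ 0.034  0.016  0.026  0.018  0.027  0.048  0.067 -0.02 ]
```

{"op": "play_rows", "data": {"plan": [[[0,0,0,0,0,1.5,0.1],[0,0,0,0,0,1.5,0.1],[0,0,0,0,0,1.5,0.1],[0,0,0,0,0,1.5,0.1],[0,0,0,0,0,1.5,0.1],[0,0,0,0,0,1.5,0.1],[0,0,0,0,0,1.5,0.1],[0,0,0,0,0,1.5,0.1],[0,0,0,0,0,1.5,0.1],[0,0,0,0,0,1.5,0.1]]]}}

```text
time_s: 19.85
eef_pos: [0.5899, -0.1668, 0.1809]
eef_rot: [180.0, 0.0, 93.9]
wrist_force: [4.2, -0.8, 2.7]
width: 0.0258
finger_force: 30.0
```

Run:
```python
from h import *
st();avg(8)
```

```text
t19.85 pos [ 0.5899 -0.1668  0.1809] rot [1.7997e+02 1.0000e-02 9.3870e+01] F [ 4.19 -0.78  2.67] M [-0.323 -0.729 -0.004] w0.0258 ff30.0 q [-20.8   3.8 101.4   0.   74.8 -24.7]
first [ 4.194e+00 -7.750e-01  2.671e+00 -3.230e-01 -7.290e-01 -4.000e-03] mean [ 3.779 -1.346  3.33  -0.36  -0.841  0.012] sd [0.548 0.545 0.475 0.028 0.064 0.023]
Mz [-0.004  0.026  0.033 -0.02   0.003 -0.019  0.046  0.028]
```

{"op": "play_rows", "data": {"plan": [[[-0.03,0.1,0,0,0,1.5,0.1],[0,0,0.02,0,0,1.5,0.1],[0,0,0,0,0,1.5,0.1],[0,0,0.01,0,0,1.5,0.1],[0,0,0,0,0,1.5,0.1],[0,0,0.01,0,0,1.5,0.1],[0,0,0,0,0,1.5,0.1],[0,0,0.01,0,0,1.5,0.1],[0,0,0,0,0,1.5,0.1],[0,0,0,0,0,1.5,0.1]]]}}

```text
time_s: 21.45
eef_pos: [0.5906, -0.167, 0.1805]
eef_rot: [-180.0, 0.0, 78.9]
wrist_force: [2.0, -1.9, 5.5]
width: 0.0257
finger_force: 30.0
```

Run:
```python
from h import *
st();avg(8)
```

```text
t21.45 pos [ 0.5906 -0.167   0.1805] rot [-1.7996e+02  1.0000e-02  7.8870e+01] F [ 2.01 -1.87  5.51] M [-0.402 -0.332  0.01 ] w0.0257 ff30.0 q [-20.8   3.9 101.3  -0.   74.8  -9.7]
first [ 2.008 -1.874  5.513 -0.402 -0.332  0.01 ] mean [ 1.513 -1.359  5.122 -0.396 -0.295  0.018] sd [0.601 0.243 0.287 0.028 0.028 0.024]
Mz [ 0.01   0.047  0.001 -0.017  0.019  0.054  0.036 -0.004]
```

{"op": "play_rows", "data": {"plan": [[[-0.03,0.05,0,0,0,1.5,0.1],[0,0,0,0,0,1.5,0.1],[0,0,0.01,0,0,1.5,0.1],[0,0,0,0,0,1.5,0.1],[0,0,0.01,0,0,1.5,0.1],[0,0,0,0,0,1.5,0.1],[0,0,0.01,0,0,1.5,0.1],[0,0,0,0,0,1.5,0.1],[0,0,0,0,0,1.5,0.1],[0,0,0,0,0,1.5,0.1]]]}}

```text
time_s: 23.05
eef_pos: [0.5908, -0.1671, 0.1801]
eef_rot: [-179.9, 0.0, 63.9]
wrist_force: [0.5, -0.2, 4.0]
width: 0.026
finger_force: 30.0
```

Run:
```python
from h import *
st();avg(8)
```

```text
t23.05 pos [ 0.5908 -0.1671  0.1801] rot [-179.91    0.     63.88] F [ 0.47 -0.23  3.98] M [-0.222 -0.157 -0.006] w0.0260 ff30.0 q [-20.8   4.  101.2   0.   74.8   5.3]
first [ 0.473 -0.228  3.977 -0.222 -0.157 -0.006] mean [ 0.677 -0.296  5.412 -0.22  -0.134  0.019] sd [0.329 0.688 0.668 0.029 0.031 0.015]
Mz [-0.006  0.022  0.024  0.037 -0.     0.016  0.038  0.022]
```

{"op": "play_rows", "data": {"plan": [[[0,0,0,0,0,1.5,0.1],[0,0,0,0,0,1.5,0.1],[0,0,0.01,0,0,1.5,0.1],[0,0,0,0,0,1.5,0.1],[0,0,0.01,0,0,1.5,0.1],[0,0,0,0,0,1.5,0.1],[0,0,0.01,0,0,1.5,0.1],[0,0,0,0,0,1.5,0.1],[0,0,0,0,0,1.5,0.1],[0,0,0,0,0,1.5,0.1]]]}}

```text
time_s: 24.65
eef_pos: [0.5907, -0.1671, 0.1797]
eef_rot: [-179.9, 0.0, 48.9]
wrist_force: [0.7, -0.5, 5.4]
width: 0.0258
finger_force: 30.0
```

Run:
```python
from h import *
st();avg(8)
```

```text
t24.65 pos [ 0.5907 -0.1671  0.1797] rot [-1.7991e+02  3.0000e-02  4.8880e+01] F [ 0.73 -0.5   5.44] M [-0.263 -0.069  0.073] w0.0258 ff30.0 q [-20.8   4.  101.3   0.   74.8  20.3]
first [ 0.733 -0.503  5.445 -0.263 -0.069  0.073] mean [ 0.782 -0.569  5.101 -0.219 -0.098  0.037] sd [0.323 0.398 0.373 0.034 0.032 0.022]
Mz [0.073 0.057 0.035 0.01  0.017 0.048 0.01  0.048]
```

{"op": "play_rows", "data": {"plan": [[[0,0,0,0,0,1,0.1],[0,0,0,0,0,1,0.1],[0,0,0.01,0,0,1,0.1],[0,0,0,0,0,1,0.1],[0,0,0.01,0,0,1,0.1],[0,0,0,0,0,1,0.1],[0,0,0,0,0,1,0.1],[0,0,0.01,0,0,1,0.1],[0,0,0,0,0,0,0.1],[0,0,0,0,0,0,0.1]]]}}

```text
time_s: 26.25
eef_pos: [0.5907, -0.167, 0.1794]
eef_rot: [-179.9, 0.0, 40.9]
wrist_force: [0.9, 0.4, 4.8]
width: 0.0259
finger_force: 30.0
```

Run:
```python
from h import *
st();avg(10)
```

```text
t26.25 pos [ 0.5907 -0.167   0.1794] rot [-1.7991e+02  4.0000e-02  4.0930e+01] F [0.86 0.42 4.84] M [-0.142  0.016  0.038] w0.0259 ff30.0 q [-20.8   4.  101.3   0.   74.8  28.3]
first [ 0.857  0.42   4.839 -0.142  0.016  0.038] mean [ 0.471  0.05   5.373 -0.112  0.025  0.015] sd [0.297 0.618 0.39  0.02  0.025 0.027]
Mz [ 0.038  0.025  0.038 -0.029  0.035  0.035  0.008  0.029  0.01  -0.04 ]
```

{"op": "play_rows", "data": {"plan": [[[0,0,0,0,0,1.2,0.1],[0,0,0,0,0,1.2,0.1],[0,0,0.01,0,0,1.2,0.1],[0,0,0,0,0,1.2,0.1],[0,0,0.01,0,0,1.2,0.1],[0,0,0,0,0,1.2,0.1],[0,0,0.01,0,0,1.2,0.1],[0,0,0,0,0,1.2,0.1],[0,0,0,0,0,1.2,0.1],[0,0,0,0,0,1.2,0.1]]]}}

```text
time_s: 27.95
eef_pos: [0.5907, -0.1669, 0.1791]
eef_rot: [-179.9, 0.1, 28.9]
wrist_force: [0.5, -0.9, 5.5]
width: 0.0259
finger_force: 30.0
```

Run:
```python
from h import *
st();avg(8)
i=cv2.resize(optics.capture("scene")[196:226,268:308,::-1],(800,600),interpolation=cv2.INTER_CUBIC); cv2.imwrite("pics/s7.png",cv2.convertScaleAbs(i,alpha=2))
```

```text
t27.95 pos [ 0.5907 -0.1669  0.1791] rot [-1.7991e+02  6.0000e-02  2.8890e+01] F [ 0.46 -0.87  5.47] M [-0.004  0.049  0.034] w0.0259 ff30.0 q [-20.8   4.1 101.3   0.   74.8  40.3]
first [ 4.620e-01 -8.750e-01  5.473e+00 -4.000e-03  4.900e-02  3.400e-02] mean [ 0.48  -0.026  5.278 -0.05   0.047  0.029] sd [0.437 0.614 0.255 0.023 0.03  0.022]
Mz [ 0.034  0.039  0.031 -0.01   0.058  0.047  0.036 -0.002]
```

View pics/s7.png

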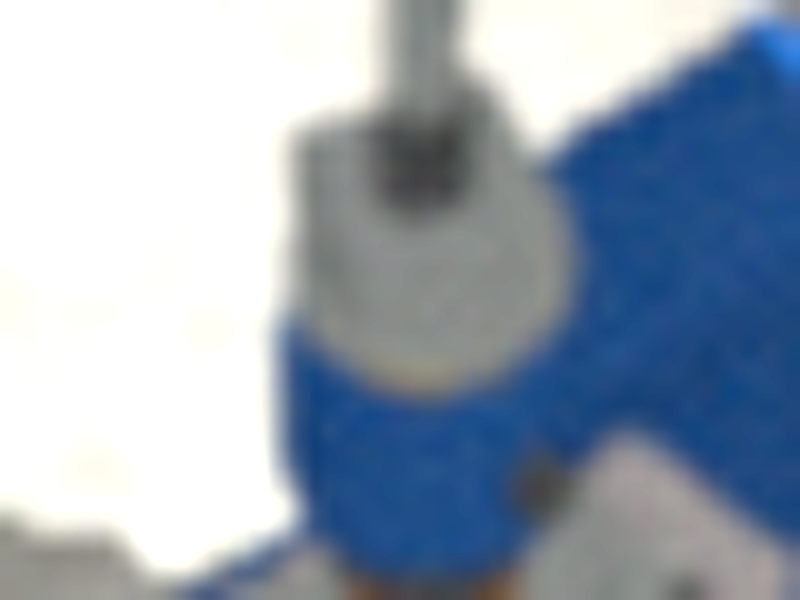

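{"op": "play_rows", "data": {"plan": [[[0,0,-0.3,0,0,0,0.1],[0,0,0,0,0,-9,0.1],[0,0,0,0,0,-9,0.1],[0,0,0,0,0,-9,0.1],[0,0,0,0,0,-9,0.1],[0,0,0,0,0,0,0.1],[0,0,0,0,0,0,0.1],[0,0,0,0,0,0,0.1],[0,0,0,0,0,0,0.1],[0,0,0,0,0,0,0.1]]]}}

```text
time_s: 29.6
eef_pos: [0.5911, -0.1673, 0.1822]
eef_rot: [-180.0, 0.0, 65.0]
wrist_force: [-0.5, 0.5, -0.9]
width: 0.026
finger_force: 30.0
```

Run:
```python
from h import *
st();avg(4)
cv2.imwrite("pics/s8f.png",optics.capture("scene")[:,:,::-1])
```

```text
t29.60 pos [ 0.5911 -0.1673  0.1822] rot [-179.98    0.     64.95] F [-0.52  0.51 -0.85] M [-0.053  0.063 -0.002] w0.0260 ff30.0 q [-20.8   3.9 101.1  -0.   75.    4.2]
first [-0.524  0.513 -0.855 -0.053  0.063 -0.002] mean [-0.174  0.192 -0.864 -0.082  0.059 -0.011] sd [0.289 0.225 0.398 0.033 0.031 0.025]
Mz [-0.002 -0.052 -0.007  0.017]
```

{"op": "play_rows", "data": {"plan": [[[0,0,0.05,0,0,0,0.1],[0,0,0.05,0,0,0,0.1],[0,0,0.05,0,0,0,0.1],[0,0,0.05,0,0,0,0.1],[0,0,0.05,0,0,0,0.1],[0,0,0.05,0,0,0,0.1],[0,0,0,0,0,0,0.1],[0,0,0,0,0,0,0.1],[0,0,0,0,0,0,0.1],[0,0,0,0,0,0,0.1]]]}}

```text
time_s: 31.05
eef_pos: [0.5913, -0.1673, 0.1793]
eef_rot: [180.0, -0.0, 65.0]
wrist_force: [0.3, 0.7, -1.2]
width: 0.0256
finger_force: 30.0
```

Run:
```python
from h import *
st();avg(4)
# bit visibility analysis: column brightness along shank
for f in("s5f","s6f","s8f"):
    im=cv2.imread(f"pics/{f}.png").astype(int); print(f); print(im[190:212,284:295].sum(2)//3)
```

```text
t31.05 pos [ 0.5913 -0.1673  0.1793] rot [180.    -0.    64.97] F [ 0.26  0.67 -1.18] M [-0.109  0.072 -0.01 ] w0.0256 ff30.0 q [-20.8   4.1 101.3   0.   74.7   4.2]
first [ 0.256  0.673 -1.178 -0.109  0.072 -0.01 ] mean [ 2.28e-01  1.00e-03 -1.35e+00 -8.50e-02  8.60e-02  1.00e-03] sd [0.323 0.491 0.533 0.018 0.017 0.009]
Mz [-0.01  -0.004  0.015  0.004]
s5f
[[ 97  89  77  60  46  51  57  79 100 116 127]
 [100  99  93  76  62  65  74 104 122 127 128]
 [100 101  97  82  68  67  78 114 128 128 128]
 [118 119 107  81  68  66  78 115 129 129 129]
 [130 131 114  83  68  65  79 113 128 128 128]
 [131 130 114  82  66  66  77 110 125 126 126]
 [131 129 116  87  67  66  77 110 125 125 127]
 [130 130 118  91  68  67  78 113 128 129 130]
 [130 129 119  90  69  66  72 102 123 130 130]
 [131 125 104  77  67  67  63  76 103 123 129]
 [125 105  73  55  62  63  55  51  76 111 127]
 [100  80  54  38  46  47  41  42  61  89 119]
 [ 72  64  46  31  35  32  34  41  58  73  98]
 [ 68  65  48  33  33  33  33  40  61  70  77]
 [ 68  68  58  41  35  33  33  43  60  69  70]
 [ 65  69  65  55  46  45  51  58 
[... 1673 characters left out ...]
 130 117  88  68  67  69 109 128 129 130]
 [130 129 113  82  68  68  70 109 129 130 131]
 [132 130 106  68  65  66  65  90 114 126 130]
 [132 130 101  57  53  58  52  58  87 118 130]
 [116 109  81  44  36  40  39  41  65 102 126]
 [ 84  76  57  36  34  35  33  41  60  84 116]
 [ 69  69  57  40  35  37  33  41  60  72  91]
 [ 68  68  65  52  40  36  36  42  59  68  68]
 [ 66  69  67  62  49  44  51  55  63  70  68]
 [ 66  68  67  68  63  59  64  67  68  69  69]
 [ 64  67  70  69  69  69  69  69  69  70  70]
 [ 60  67  70  70  69  70  70  69  69  68  69]
 [ 62  64  69  68  69  70  70  69  69  70  70]
 [ 64  63  67  68  69  69  69  69  69  70  71]
 [ 66  65  68  68  69  70  69  69  70  71  70]]
```

{"op": "play_rows", "data": {"plan": [[[0,0,0.05,0,0,0,0.1],[0,0,0.05,0,0,0,0.1],[0,0,0.05,0,0,0,0.1],[0,0,0.05,0,0,0,0.1],[0,0,0.05,0,0,0,0.1],[0,0,0.05,0,0,0,0.1],[0,0,0,0,0,0,0.1],[0,0,0,0,0,0,0.1],[0,0,0,0,0,0,0.1],[0,0,0,0,0,0,0.1]]]}}

```text
time_s: 32.45
eef_pos: [0.5913, -0.1673, 0.1763]
eef_rot: [180.0, 0.0, 65.0]
wrist_force: [0.3, -0.6, -1.1]
width: 0.0259
finger_force: 30.0
```

Run:
```python
from h import *
st();avg(3)
```

```text
t32.45 pos [ 0.5913 -0.1673  0.1763] rot [180.     0.    64.97] F [ 0.32 -0.65 -1.09] M [-0.073  0.063  0.028] w0.0259 ff30.0 q [-20.8   4.2 101.4  -0.   74.4   4.2]
first [ 0.319 -0.646 -1.085 -0.073  0.063  0.028] mean [ 0.052 -0.285 -1.338 -0.077  0.086  0.012] sd [0.197 0.373 0.178 0.003 0.033 0.015]
Mz [ 0.028  0.016 -0.009]
```

{"op": "play_rows", "data": {"plan": [[[0,0,0.05,0,0,1,0.1],[0,0,0.05,0,0,1,0.1],[0,0,0.03,0,0,1,0.1],[0,0,0.03,0,0,1,0.1],[0,0,0,0,0,1,0.1],[0,0,0,0,0,1,0.1],[0,0,0,0,0,1,0.1],[0,0,0,0,0,1,0.1],[0,0,0,0,0,1,0.1],[0,0,0,0,0,1,0.1]]]}}

```text
time_s: 33.8
eef_pos: [0.5912, -0.1673, 0.1747]
eef_rot: [180.0, 0.0, 54.9]
wrist_force: [0.0, -0.1, -0.9]
width: 0.0259
finger_force: 30.0
```

Run:
```python
from h import *
st();avg(8)
```

```text
t33.80 pos [ 0.5912 -0.1673  0.1747] rot [180.    0.   54.9] F [ 0.03 -0.15 -0.89] M [-0.034  0.149  0.035] w0.0259 ff30.0 q [-20.8   4.3 101.5  -0.   74.2  14.3]
first [ 0.027 -0.146 -0.893 -0.034  0.149  0.035] mean [-0.076  0.117 -1.256 -0.064  0.121  0.021] sd [0.673 0.39  0.334 0.026 0.031 0.019]
Mz [ 0.035  0.018  0.023  0.031  0.001  0.013 -0.008  0.056]
```

{"op": "play_rows", "data": {"plan": [[[0,0,0,0,0,1,0.1],[0,0,0.01,0,0,1,0.1],[0,0,0,0,0,1,0.1],[0,0,0.01,0,0,1,0.1],[0,0,0,0,0,1,0.1],[0,0,0.01,0,0,1,0.1],[0,0,0,0,0,1,0.1],[0,0,0,0,0,1,0.1],[0,0,0,0,0,1,0.1],[0,0,0,0,0,1,0.1]]]}}

```text
time_s: 35.4
eef_pos: [0.5912, -0.1672, 0.1743]
eef_rot: [-180.0, 0.0, 44.9]
wrist_force: [-1.3, 0.8, -0.6]
width: 0.0254
finger_force: 30.0
```

Run:
```python
from h import *
st();avg(8)
```

```text
t35.40 pos [ 0.5912 -0.1672  0.1743] rot [-179.99    0.     44.91] F [-1.33  0.76 -0.62] M [ 0.016  0.258 -0.021] w0.0254 ff30.0 q [-20.8   4.3 101.5   0.   74.2  24.3]
first [-1.329  0.761 -0.617  0.016  0.258 -0.021] mean [-0.526  0.328 -0.934  0.064  0.297  0.033] sd [0.471 0.286 0.332 0.034 0.028 0.038]
Mz [-0.021  0.008  0.045 -0.014  0.045  0.076  0.091  0.036]
```

{"op": "play_rows", "data": {"plan": [[[0,0,0,0,0,1,0.1],[0,0,0.01,0,0,1,0.1],[0,0,0,0,0,1,0.1],[0,0,0.01,0,0,1,0.1],[0,0,0,0,0,1,0.1],[0,0,0.01,0,0,1,0.1],[0,0,0,0,0,1,0.1],[0,0,0,0,0,1,0.1],[0,0,0,0,0,0,0.1],[0,0,0,0,0,0,0.1]]]}}

```text
time_s: 37.0
eef_pos: [0.5912, -0.1672, 0.174]
eef_rot: [-180.0, 0.0, 37.0]
wrist_force: [-0.8, 2.5, -0.2]
width: 0.0257
finger_force: 30.0
```

Run:
```python
from h import *
st();avg(8)
```

```text
t37.00 pos [ 0.5912 -0.1672  0.174 ] rot [-179.99    0.     36.97] F [-0.77  2.48 -0.22] M [0.312 0.504 0.031] w0.0257 ff30.0 q [-20.8   4.3 101.5   0.   74.2  32.2]
first [-0.769  2.484 -0.217  0.312  0.504  0.031] mean [-1.21   1.881 -0.46   0.39   0.53   0.045] sd [0.382 0.431 0.523 0.044 0.016 0.028]
Mz [0.031 0.007 0.068 0.099 0.029 0.04  0.062 0.025]
```

{"op": "play_rows", "data": {"plan": [[[0,-0.03,0,0,0,1,0.1],[0,-0.03,0.01,0,0,1,0.1],[0,0,0,0,0,1,0.1],[0,0,0.01,0,0,1,0.1],[0,0,0,0,0,1,0.1],[0,0,0.01,0,0,1,0.1],[0,0,0,0,0,1,0.1],[0,0,0,0,0,1,0.1],[0,0,0,0,0,0,0.1],[0,0,0,0,0,0,0.1]]]}}

```text
time_s: 38.6
eef_pos: [0.591, -0.167, 0.1738]
eef_rot: [180.0, -0.0, 29.0]
wrist_force: [-0.3, -1.3, -0.1]
width: 0.0259
finger_force: 30.0
```

Run:
```python
from h import *
st();avg(8)
```

```text
t38.60 pos [ 0.591  -0.167   0.1738] rot [179.97  -0.    28.97] F [-0.3 -1.3 -0.1] M [-0.235  0.126  0.067] w0.0259 ff30.0 q [-20.8   4.2 101.6  -0.   74.1  40.3]
first [-0.303 -1.298 -0.099 -0.235  0.126  0.067] mean [ 0.081 -1.124 -0.509 -0.296  0.123  0.065] sd [0.481 0.547 0.384 0.027 0.022 0.024]
Mz [0.067 0.087 0.114 0.038 0.033 0.059 0.063 0.062]
```

{"op": "play_rows", "data": {"plan": [[[0,0,0,0,0,1,0.1],[0,0,0.01,0,0,1,0.1],[0,0,0,0,0,1,0.1],[0,0,0.01,0,0,1,0.1],[0,0,0,0,0,1,0.1],[0,0,0,0,0,1,0.1],[0,0,0,0,0,0,0.1],[0,0,0,0,0,0,0.1],[0,0,0,0,0,0,0.1],[0,0,0,0,0,0,0.1]]]}}

```text
time_s: 40.2
eef_pos: [0.5909, -0.1669, 0.1737]
eef_rot: [180.0, -0.0, 23.0]
wrist_force: [0.7, -1.0, 0.9]
width: 0.0257
finger_force: 30.0
```

Run:
```python
from h import *
st();avg(10)
cv2.imwrite("pics/s9f.png",optics.capture("scene")[:,:,::-1])
```

```text
t40.20 pos [ 0.5909 -0.1669  0.1737] rot [ 1.7999e+02 -1.0000e-02  2.2970e+01] F [ 0.67 -0.99  0.85] M [-0.475  0.09   0.081] w0.0257 ff30.0 q [-20.8   4.3 101.6  -0.   74.1  46.3]
first [ 0.669 -0.987  0.853 -0.475  0.09   0.081] mean [ 0.382 -1.836  0.983 -0.482  0.101  0.067] sd [0.463 0.513 0.69  0.03  0.03  0.028]
Mz [0.081 0.081 0.067 0.11  0.017 0.035 0.103 0.043 0.067 0.068]
```

{"op": "play_rows", "data": {"plan": [[[0,0,0,0,0,1,0.1],[0,0,0,0,0,1,0.1],[0,0,0,0,0,1,0.1],[0,0,0,0,0,0,0.1],[0,0,0,0,0,0,0.1],[0,0,0,0,0,0,0.1],[0,0,0,0,0,0,0.1],[0,0,0,0,0,0,0.1],[0,0,0,0,0,0,0.1],[0,0,0,0,0,0,0.1]]]}}

```text
time_s: 41.95
eef_pos: [0.5909, -0.1668, 0.1735]
eef_rot: [180.0, -0.0, 20.0]
wrist_force: [1.0, -1.8, 1.2]
width: 0.0259
finger_force: 30.0
```

Run:
```python
from h import *
st();avg(12)
```

```text
t41.95 pos [ 0.5909 -0.1668  0.1735] rot [180.    -0.    19.97] F [ 1.01 -1.82  1.18] M [-0.558  0.075  0.091] w0.0259 ff30.0 q [-20.8   4.3 101.6  -0.   74.1  49.3]
first [ 1.01  -1.816  1.182 -0.558  0.075  0.091] mean [ 0.468 -2.14   1.092 -0.547  0.018  0.055] sd [0.586 0.35  0.471 0.036 0.034 0.025]
Mz [0.091 0.091 0.073 0.019 0.058 0.059 0.033 0.028 0.07  0.016 0.073 0.052]
```

{"op": "play_rows", "data": {"plan": [[[0,0.02,0,0,0,0,0.1],[0,0.02,0,0,0,0,0.1],[0,0,0,0,0,0,0.1],[0,0,0,0,0,0,0.1],[0,0,0.01,0,0,1,0.1],[0,0,0,0,0,1,0.1],[0,0,0,0,0,1,0.1],[0,0,0,0,0,1,0.1],[0,0,0,0,0,1,0.1],[0,0,0,0,0,0,0.1]]]}}

```text
time_s: 43.75
eef_pos: [0.591, -0.167, 0.1734]
eef_rot: [-180.0, 0.0, 15.0]
wrist_force: [0.2, 1.5, 2.1]
width: 0.0259
finger_force: 30.0
```

Run:
```python
from h import *
st();avg(12)
```

```text
t43.75 pos [ 0.591  -0.167   0.1734] rot [-179.97    0.     14.96] F [0.24 1.54 2.11] M [0.256 0.218 0.063] w0.0259 ff30.0 q [-20.8   4.3 101.6   0.   74.1  54.2]
first [0.236 1.541 2.111 0.256 0.218 0.063] mean [-0.148  1.994  2.045  0.385  0.222  0.076] sd [0.504 0.578 0.254 0.072 0.025 0.02 ]
Mz [0.063 0.062 0.084 0.057 0.057 0.087 0.1   0.119 0.072 0.045 0.089 0.072]
```

{"op": "play_rows", "data": {"plan": [[[0,0,0,0,0,-2,0.1],[0,0,-0.3,0,0,-2,0.1],[0,0,-0.8,0,0,0,0.1],[0,0,-1.5,0,0,0,0.1],[0,0,-1.5,0,0,-10,0.1],[0,0,-0.5,0,0,-10,0.1],[0,0,0,0,0,-10,0.1],[0,0,0,0,0,-10,0.1],[0,0,0,0,0,-10,0.1],[0,0,0,0,0,-10,0.1]]]}}

```text
time_s: 45.55
eef_pos: [0.5912, -0.1678, 0.2211]
eef_rot: [179.9, 0.1, 79.3]
wrist_force: [-0.2, 0.4, -1.2]
width: 0.0257
finger_force: 30.0
```

Run:
```python
from h import *
o=st(); p=o["eef_pos"]; y=o["eef_rot"][2]; g=np.array([.5198,-.3844,.218]); n=7; dy=(135.4-y)/n
d=(g-p)/n
for k in range(n):
    a=np.radians(y+k*dy); print(np.round([100*(d[0]*np.cos(a)+d[1]*np.sin(a)),100*(d[0]*np.sin(a)-d[1]*np.cos(a)),-100*d[2],-dy],2))
```

```text
t45.55 pos [ 0.5912 -0.1678  0.2211] rot [1.7992e+02 6.0000e-02 7.9290e+01] F [-0.21  0.45 -1.24] M [-0.101  0.083  0.02 ] w0.0257 ff30.0 q [-20.8   2.4  98.9  -0.   78.6 -10.1]
[-3.23 -0.43  0.04 -8.02]
[-3.14 -0.87  0.04 -8.02]
[-2.99 -1.3   0.04 -8.02]
[-2.78 -1.71  0.04 -8.02]
[-2.51 -2.08  0.04 -8.02]
[-2.2  -2.41  0.04 -8.02]
[-1.84 -2.69  0.04 -8.02]
```

{"op": "play_rows", "data": {"plan": [[[-3.23,-0.43,0,0,0,-8,0.1],[-3.14,-0.87,0,0,0,-8,0.1],[-2.99,-1.3,0,0,0,-8,0.1],[-2.78,-1.71,0,0,0,-8,0.1],[-2.51,-2.08,0,0,0,-8,0.1],[-2.2,-2.41,0,0,0,-8,0.1],[-1.84,-2.69,0,0,0,-8.1,0.1],[0,0,0,0,0,0,0.1],[0,0,0,0,0,0,0.1],[0,0,0,0,0,0,0.1]]]}}

```text
time_s: 46.8
eef_pos: [0.5186, -0.3827, 0.2199]
eef_rot: [180.0, 0.0, 135.1]
wrist_force: [0.4, 0.5, -0.7]
width: 0.0255
finger_force: 30.0
```

Run:
```python
from h import *
o=st(); to(.5198,-.3844,.0735,135.4)
im=optics.capture("scene"); p=o["eef_pos"]-[0,0,.0658]; f=proj("scene",[p,[.5198,-.3844,.062]]); print(f)
a=cv2.resize(im[235:305,305:395,::-1],(771,600),interpolation=cv2.INTER_CUBIC); cv2.imwrite("pics/s10.png",cv2.convertScaleAbs(a,alpha=1.6))
```

```text
t46.80 pos [ 0.5186 -0.3827  0.2199] rot [1.8000e+02 2.0000e-02 1.3509e+02] F [ 0.45  0.53 -0.66] M [-0.028 -0.017  0.014] w0.0255 ff30.0 q [-41.2   6.2  95.    0.   78.8 -86.3]
shift cm [-0.2  -0.03 14.64] turn -0.31
[[348.74836318 262.53100141]
 [345.0161205  289.93183323]]
```

View pics/s10.png

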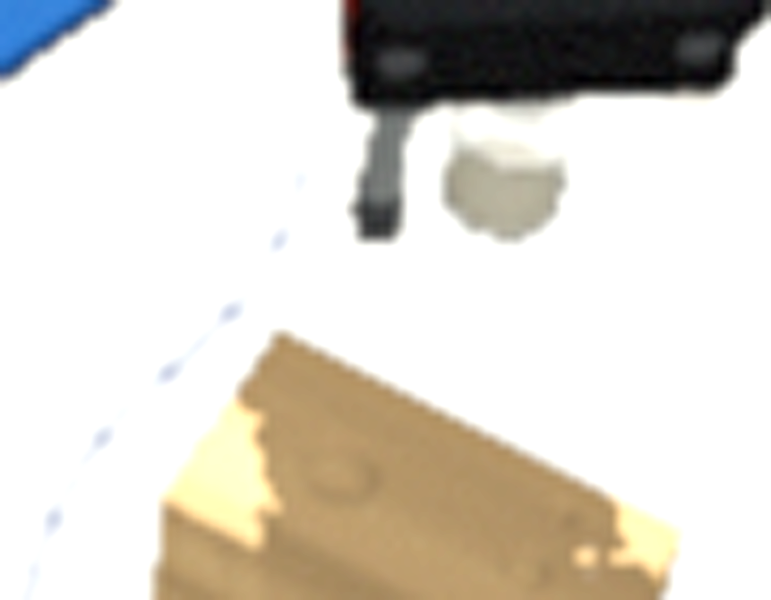

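{"op": "play_rows", "data": {"plan": [[[-0.2,-0.03,0,0,0,0,0.1],[0,0,3,0,0,-0.3,0.1],[0,0,3,0,0,0,0.1],[0,0,2,0,0,0,0.1],[0,0,1,0,0,0,0.1],[0,0,1,0,0,0,0.1],[0,0,1,0,0,0,0.1],[0,0,1.5,0,0,0,0.1],[0,0,1.5,0,0,0,0.1],[0,0,0.5,0,0,0,0.1]]]}}

```text
time_s: 48.1
eef_pos: [0.5185, -0.3844, 0.0725]
eef_rot: [-180.0, -0.2, 135.4]
wrist_force: [-4.0, 2.8, 23.5]
width: 0.0257
finger_force: 30.0
```

Run:
```python
from h import *
st()
```

```text
t48.10 pos [ 0.5185 -0.3844  0.0725] rot [-1.7999e+02 -1.7000e-01  1.3537e+02] F [-3.97  2.77 23.55] M [ 0.421  0.587 -0.043] w0.0257 ff30.0 q [-41.3  13.6 101.4  -0.   65.1 -86.7]
```

{"op": "play_rows", "data": {"plan": [[[0,0,-0.05,0,0,0,0.1],[0,0,0,0,0,0,0.7],[0,0,0,0,0,0,0.7],[0,0,0,0,0,0,0.7],[0,0,-0.5,0,0,0,0.7],[0,0,-2,0,0,0,0.7],[0,0,-3,0,0,0,0.7],[0,0,-4,0,0,0,0.7],[0,0,-4,0,0,0,0.7],[0,0,0,0,0,0,0.7]]]}}

```text
time_s: 49.35
eef_pos: [0.5216, -0.387, 0.217]
eef_rot: [180.0, 0.6, 135.4]
wrist_force: [-0.2, -0.6, -0.1]
width: 0.0666
finger_force: 0.0
```

Run:
```python
from h import *
o=st()
# guide axis: foot yaw ~ -5 deg ; block grip = axis point -80mm along x
im=optics.capture("scene"); top=optics.capture("top")
for c in("top","scene"):
  for q in("driver_grip","block_grip","screw"):
    r=optics.spot_in(q,c); print(c,q,[(np.round(d["box"],1).tolist(),round(d["p"],2)) for d in r[:1]])
cv2.imwrite("pics/t9f.png",top[:,:,::-1]); cv2.imwrite("pics/s11f.png",im[:,:,::-1])
g=top[150:285,255:310].astype(int); m=((g[:,:,2]-g[:,:,0])>30).astype(np.uint8)
cs,_=cv2.findContours(m,cv2.RETR_EXTERNAL,cv2.CHAIN_APPROX_NONE); c=max(cs,key=cv2.contourArea); h=cv2.convexHull(c)
b=cv2.boxPoints(cv2.minAreaRect(c))+[255,150]; print(b)
w=[onz("top",p,.0095) for p in b]; print(np.round(w,4),np.round(np.mean(w,0),4))
for i in range(4): e=w[(i+1)%4]-w[i]; print(np.linalg.norm(e),np.degrees(np.arctan2(e[1],e[0])))
# black handle in both
for n,I in(("top",top),("scene",im)):
    s=I.astype(int).sum(2); x0,x1,y0,y1=(270,295,232,262) if n=="top" else (250,276,224,256)
    mk=(s[y0:y1,x0:x1]<110); ys,xs=np.nonzero(mk); print(n,mk.sum(),xs.mean()+x0+.0,ys.mean()+y0,xs.min()+x0,xs.max()+x0,ys.min()+y0,ys.max()+y0)
for yw in(-4.5,-5.5):
    a=np.radians(yw); print(yw,np.array([.591,-.1675])-.08*np.array([np.cos(a),np.sin(a)]))
```

```text
t49.35 pos [ 0.5216 -0.387   0.217 ] rot [179.97   0.62 135.38] F [-0.22 -0.63 -0.06] M [-0.043  0.02   0.012] w0.0666 ff0.0 q [-41.3   6.6  94.9  -0.   77.9 -86.7]
top driver_grip [([378.1, 234.9, 396.9, 249.3], 0.72)]
top block_grip [([273.7, 218.1, 290.2, 255.7], 0.92)]
top screw [([273.9, 199.4, 292.6, 217.1], 0.74)]
scene driver_grip [([336.4, 269.2, 356.6, 293.4], 0.7)]
scene block_grip [([254.1, 222.0, 298.3, 248.4], 0.65)]
scene screw [([281.1, 204.0, 295.7, 226.5], 0.77)]
[[258.3129425  257.30823517]
 [267.34823608 169.967062  ]
 [306.10588074 173.97647858]
 [297.07058716 261.31764984]]
[[ 0.4897 -0.1104  0.0095]
 [ 0.6923 -0.1329  0.0095]
 [ 0.682  -0.2234  0.0095]
 [ 0.4796 -0.1992  0.0095]] [ 0.5859 -0.1665  0.0095]
0.2038519602783478 -6.346359723344191
0.09108418112904383 -96.52223806048957
0.20385777942129765 173.1907675132809
0.08943730793231489 83.47505710989061<stdin>:17: RuntimeWarning: Mean of empty slice.
  ret = ret.dtype.type(ret / rcount)
Traceback (most recent call last):
ValueError: zero-size array to reduction operation minimum which has no identity
```

{"op": "play_rows", "data": {"plan": [[[3.35,3.11,0.9,0,0,0,0.7],[3.35,3.11,0.9,0,0,0,0.7],[3.35,3.11,0.9,0,0,0,0.7],[3.35,3.11,0.9,0,0,0,0.7],[3.35,3.11,0.9,0,0,0,0.7],[0,0,0.6,0,0,-9.55,0.7],[0,0,0.6,0,0,-9.55,0.7],[0,0,0.6,0,0,-9.55,0.7],[0,0,0.6,0,0,-9.55,0.7],[0,0,0,0,0,0,0.7]]]}}

```text
time_s: 51.0
eef_pos: [0.5088, -0.1565, 0.1399]
eef_rot: [180.0, -0.1, 173.5]
wrist_force: [0.1, 0.6, -0.3]
width: 0.0664
finger_force: 0.0
```

Run:
```python
from h import *
st(); to(.5117,-.1584,.038,173.6)
```

```text
t51.00 pos [ 0.5088 -0.1565  0.1399] rot [ 1.7996e+02 -1.2000e-01  1.7346e+02] F [ 0.05  0.62 -0.33] M [ 0.025  0.037 -0.021] w0.0664 ff0.0 q [ -22.9   -4.4  113.6    0.    70.9 -106.3]
shift cm [-0.33 -0.16 10.19] turn -0.14
```

{"op": "play_rows", "data": {"plan": [[[-0.33,-0.16,2,0,0,0,0.7],[0,0,3,0,0,0,0.7],[0,0,2.5,0,0,0,0.5],[0,0,1.7,0,0,0,0.5],[0,0,0.9,0,0,0,0.5],[0,0,0,0,0,0,0.1],[0,0,0,0,0,0,0.1],[0,0,0,0,0,0,0.1],[0,0,0,0,0,0,0.1],[0,0,0,0,0,0,0.1]]], "grip_force": 20}}

```text
time_s: 52.25
eef_pos: [0.5133, -0.1588, 0.041]
eef_rot: [-180.0, 0.1, 173.6]
wrist_force: [-0.9, 2.9, 6.0]
width: 0.022
finger_force: 20.0
```

Run:
```python
from h import *
st(); avg(5)
```

```text
t52.25 pos [ 0.5133 -0.1588  0.041 ] rot [-1.7999e+02  9.0000e-02  1.7359e+02] F [-0.91  2.94  5.95] M [0.381 0.036 0.107] w0.0220 ff20.0 q [ -22.9    3.   116.9    0.    60.1 -106.5]
first [-0.914  2.94   5.954  0.381  0.036  0.107] mean [-0.536  2.215  5.445  0.417  0.07   0.133] sd [0.26  0.374 0.343 0.021 0.035 0.025]
Mz [0.107 0.103 0.163 0.158 0.134]
```

{"op": "play_rows", "data": {"plan": [[[0,-0.03,-0.1,0,0,0,0.1],[0.1,0,0,0,0,0,0.1],[0.15,0,0,0,0,0,0.1],[0.2,0,0,0,0,0,0.1],[0.2,0,0,0,0,0,0.1],[0.2,0,0,0,0,0,0.1],[0.2,0,0,0,0,0,0.1],[0.2,0,0,0,0,0,0.1],[0.2,0,0,0,0,0,0.1],[0.2,0,0,0,0,0,0.1]]]}}

```text
time_s: 53.7
eef_pos: [0.4973, -0.1577, 0.0411]
eef_rot: [-180.0, 0.2, 173.5]
wrist_force: [6.8, 0.1, -2.9]
width: 0.0218
finger_force: 20.0
```

Run:
```python
from h import *
st(); to(.5117,-.1584,.038)
```

```text
t53.70 pos [ 0.4973 -0.1577  0.0411] rot [-179.95    0.2   173.53] F [ 6.84  0.07 -2.9 ] M [ 0.055 -0.969  0.019] w0.0218 ff20.0 q [ -23.5    1.   118.9    0.    59.9 -107. ]
shift cm [-1.43  0.1   0.31] turn None
```

{"op": "play_rows", "data": {"plan": [[[0.2,0,0.02,0,0,0,0.1],[0.2,0,0.02,0,0,0,0.1],[0.2,0,0,0,0,0,0.1],[0.2,0,0,0,0,0,0.1],[0.3,0,0,0,0,0,0.1],[0.3,0,0,0,0,0,0.1],[0.4,0,0,0,0,0,0.1],[0.5,0,0,0,0,0,0.1],[0.5,0,0,0,0,0,0.1],[0.5,0,0,0,0,0,0.1]]]}}

```text
time_s: 54.95
eef_pos: [0.4633, -0.1538, 0.041]
eef_rot: [-180.0, 0.1, 173.6]
wrist_force: [1.3, 0.2, 4.4]
width: 0.0221
finger_force: 20.0
```

Run:
```python
from h import *
st()
```

```text
t54.95 pos [ 0.4633 -0.1538  0.041 ] rot [-1.7997e+02  5.0000e-02  1.7356e+02] F [1.29 0.25 4.39] M [-0.072 -0.419 -0.032] w0.0221 ff20.0 q [ -24.7   -3.3  123.1   -0.    60.1 -108.2]
```

{"op": "play_rows", "data": {"plan": [[[-0.3,0,-0.05,0,0,0,0.1],[-0.3,0,-0.05,0,0,0,0.1],[0,0,0,0,0,0,0.1],[0,0,0,0,0,0,0.4],[0,0,0,0,0,0,0.6],[0,0,0,0,0,0,0.7],[0,0,-1,0,0,0,0.7],[0,0,-3,0,0,0,0.7],[0,0,-4,0,0,0,0.7],[0,0,-4,0,0,0,0.7]]]}}

```text
time_s: 56.2
eef_pos: [0.4692, -0.1541, 0.1634]
eef_rot: [-180.0, 0.0, 173.6]
wrist_force: [0.7, -0.6, -0.3]
width: 0.0667
finger_force: 0.0
```

Run:
```python
from h import *
st()
im=optics.capture("scene")
a=cv2.resize(im[170:345,175:400,::-1],(771,600),interpolation=cv2.INTER_CUBIC); cv2.imwrite("pics/s12.png",a)
```

```text
t56.20 pos [ 0.4692 -0.1541  0.1634] rot [-1.7999e+02  3.0000e-02  1.7357e+02] F [ 0.67 -0.58 -0.27] M [ 0.062 -0.045 -0.037] w0.0667 ff0.0 q [ -24.4  -11.   117.2   -0.    73.8 -108. ]
```

View pics/s12.png

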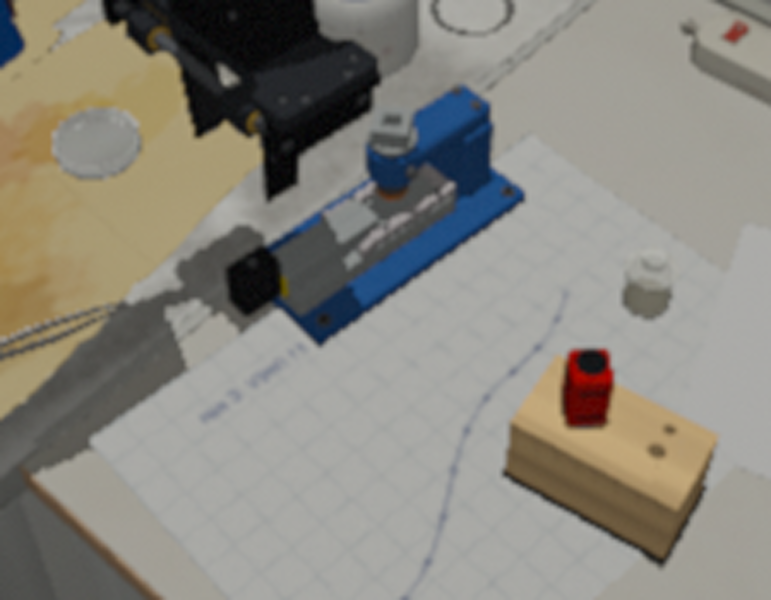

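The block is flat and drawn clear of the nose, with its handle at about (255,280). The driver stands in its hole at about (590,385), and the gripper is free of everything. I'm handing in.

Run:
```python
from plant import ticket
print(ticket.hand_in())
```

```text
the job is handed in; nothing more can be done
None
```

I handed the job in at about 56 s, but no verdict came back: the stop is screwed down onto the block, which dragged at about 7 N as I drew it out. It lies flat on the bed about 44 mm out, clear of the nose, and the driver is back upright in its hole. The bit slipped for much of the early turning before I reseated it, and I judged the nip (roughly 3 to 5 N) only from turning torque and the drag.

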